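Ratchet the hold-down clamp tight on a filling tub's lid

ROBOT

A 6-joint arm with a two-finger parallel gripper is mounted at the origin on the work surface. World frame = base frame: x ahead of the robot, y to its left, z up, the work surface at z = 0. Lengths are in m, angles in rad, forces in N, time in s.
With the tool pointing down it reaches from about 0.35 to 0.975 m from the base axis. Payload 7.1 kg.
Tool frame: the origin (TCP) lies midway between the tips of the shut fingers; the grasp point (between the pads) lies 19 mm behind it (manip.grip_point_offset is the distance from the TCP to the grasp point, in m); z points along the fingers, y is the direction in which the jaws open and shut (so a half turn about z gives the same grasp; the last joint's range is limited). The gripper opens to 88 mm and grips with 3 to 60 N. Pads are 20 mm wide; open, the fingers measure 115 mm over their backs; the gripper's body (75 mm by 178 mm) begins 61 mm behind the grasp point.
Start: joints at [1.326, 0.423, 1.63, -0, 1.089, -0.019], TCP at [0.14, 0.609, 0.223] pointing down, gripper open.
Joint ranges: [-3, 3], [-0.9, 2.11], [0.09, 2.58], [-1.31, 4.45], [0.11, 2.69], [-2.54, 2.54]. Speed limits (rad/s): [2.39, 2.39, 3.01, 3.14, 3.14, 3.14].

INTERFACE

Orientations are given as a unit quaternion [x, y, z, w].
In Python, from station import manip gives the robot as it stands. The module is installed in compiled form; this text tells all that it offers. Calls block until the motion is done:
- manip.move_ptp(position, orientation): joint-space move of the TCP to a pose.
- manip.movel(position, attitude=None, max_speed=0.15): straight line of the TCP; attitude=None keeps the orientation; max_speed is the mean speed in m/s.
- manip.set_joints(angles): joint-space move.
- manip.set_gripper(opening, strength=None): finger opening in m; strength is the grip in N (None keeps the last); returns when the fingers have stopped.
- manip.dwell(seconds).
- manip.inverse_kinematics(position, orientation): joint angles nearest the present ones, or None.
- manip.read_state(): the state.
- manip.read_camera(name): name is "side" or "top" or "wrist"; returns a dict with "frame" (420x560x3 uint8, blue, green, red), "intrinsics" (3x3 intrinsics, pixels), "R" (3x3) and "t" (3): a world point X has camera coordinates R X + t. Camera axes: x right, y down, z forward; pixel columns grow to the right and rows downward; lengths in m; the calibration is good to about 2 mm. A picture is of the moment at which its call begins. There is no depth.
A pose or a line that the arm cannot do raises manip.MotionError and nothing moves.
- manip.sign_off(): hands the job in, once; it reports no verdict.
The state is a dict: "time_s": time; "joints": joint angles; "joint_velocities": joint speeds; "tau": joint torques, N m; "ee_pos": TCP position; "orientation": TCP orientation; "contact_force": force on the tool from outside, world axes, zero at the start; "wrist_torque": the same for the moment, N m; "grip_width": finger opening in m.
Only numpy, scipy, OpenCV 4.12 (cv2) and the standard library are available. Lean on these libraries where they do the work, as an engineer would, in place of code of your own. Each camera call takes 0.05 s, during which the arm holds its last target. There are 200 camera calls.

TASK

The ratchet on the hold-down clamp over the filling tub is set to raise the foot. Flip its orange direction lever over to lowering, then swing the black-gripped handle back and forth until the foot holds the tub's lid down firmly on its seal, without over-tightening; then let go. Leave the block, rolling pin and bowl where they are.

Things in the scene. Friction and masses are not known exactly. Their poses are not given: they have to be found in the camera images.
- clamp: Hold-down clamp, fixed to the table: grey base plate 160 x 270 x 20 mm, two steel columns 22 mm thick, a blue yoke 260 mm along y (top 185 mm above the table). Origin: underside of the base, on the vertical screw axis. Its -x axis points to the handle's mid position. All heights given here are above the table.
- screw: Screw with a flat 20-tooth ratchet wheel above the yoke, diameter 70 mm, from 194 to 204 mm high, its hub up to 219 mm; origin on the axis at the wheel's underside. Turning it clockwise, seen from above, lowers the foot 5 mm per rad; it stays where it is left.
- handle_grip (a point): Point at 224 mm height in the handle's black upright grip, a round post 26 mm in diameter, 193 to 253 mm high, 165 mm from the screw axis, on a flat steel bar 24 mm wide. Level force across the handle here in slow steady motion: 1.5 to 3.5 N clicks it back, 6.5 N drives the screw with the foot free, 9 to 12 N means firmly clamped, beyond 14 N the seal is over-squeezed; a stopped hand may feel 2 to 3 N less.
- handle (a joint): Handle angle about the screw axis, rad: 0 along the clamp's -x, positive clockwise from above, stops at -0.55 and +0.55. With the lever at lowering, clockwise drives the screw down and anticlockwise only clicks over teeth of 0.31 rad (partly idle strokes). Once the foot meets the lid the force climbs to firm within about 0.3 rad. Let go, it may creep back a little; the clamp still holds.
- pawl_tab (a point): Point at 228 mm height in the orange finger tab of the direction lever (pawl): a round post 14 mm in diameter, 197 to 241 mm high, on an orange arm (top at 203 mm) above the handle bar. The arm turns about a vertical pivot on the handle, 48 mm from the screw axis; the tab is 40 mm from that pivot, outwards.
- pawl (a joint): Angle of the direction lever on the handle, rad, positive clockwise from above: -0.45 to -0.25 set to raise (tab on the handle's anticlockwise side), +0.25 to +0.45 set to lower (tab on the clockwise side). It snaps over at 0 and rests on a tooth or its stop. About 2 N sideways on the tab flips it; the handle itself starts to move at about 3 N there.
- foot: Round steel pressing foot of the clamp, 70 mm in diameter, 15 mm thick, hanging from the screw; origin at the centre of its underside. It starts 4 to 8 mm above the lid.
- lid: Round steel lid of the filling tub, 158 mm in diameter, on a red sealing ring that gives about 0.5 mm per 100 N; origin at the centre of its underside, the top of its raised middle is 12 mm higher. The tub stands on the clamp's base, below the foot.
- block: Bystander: dark wooden block, 75 x 55 x 55 mm, loose; origin at the centre of its underside.
- rolling_pin: Bystander: small wooden rolling pin lying on the table, 200 mm long along its x axis, 26 mm thick, loose; origin under its middle.
- bowl: Bystander: white bowl, 120 mm across, 50 mm high, loose; origin at the centre of its underside.

How it is judged:
On the way, in this order (a step that is already met when the one before it is completed fails the run):
1. the direction lever is flipped over to lowering (value of joint pawl above 0.15 rad), for 0.2 s.
2. the foot has been brought down onto the lid (contact force between foot and lid above 5 N), for 0.1 s.
At the end, for the whole second after the job is handed in: The foot presses on the lid with more than 60 N and keeps pressing (over 8 N was reached at the grip), and the direction lever still stands at lowering (above 0.15 rad) (contact force between foot and lid above 60 N and value of joint pawl above 0.15 rad); the robot touches nothing.
It fails at once if the clamp is over-tightened: the foot presses on the lid with more than 320 N (about 16 N at the grip) (contact force between foot and lid above 320 N).
It fails at once if the block, the rolling pin or the bowl is moved more than 40 mm (distance of any of block, rolling_pin, bowl from where it was at the start of the episode above 0.04 m).
It also fails if it takes over 72 s, if anything falls off the work surface, if the arm or the gripper's body presses on something with over 40 N, if the wrist force passes 120 N, or if a joint passes its speed limit or range.

## Working session

There is one attempt and no reset: what is moved stays moved. The work goes in short steps, each a Python script; the robot and the scene stay as the last script left them, time stands still between calls to the robot, and variables do not carry over. Pictures are saved under pics/ and viewed, about 8 in all and at most 12, crops included, and the job is handed in when it is done.

```bash
mkdir -p pics
python3 - <<'E'
from station import manip
import cv2,numpy as np
ims=[]
for n in("top","side"):
    c=manip.read_camera(n); cv2.imwrite(f"pics/{n}0.png",c["frame"]); print(n,c["intrinsics"],c["R"],c["t"])
s=manip.read_state();print(s["time_s"],s["ee_pos"],s["orientation"],s["contact_force"])
E
```

```text
top [[486.16325973   0.         273.74784696]
 [  0.         486.16325973 213.70850469]
 [  0.           0.           1.        ]] [[ 0.00887947 -0.99989465 -0.01148256]
 [-0.99232699 -0.00739494 -0.12341983]
 [ 0.12332192  0.01249036 -0.99228811]] [0.00543914 0.56559502 1.21413121]
side [[389.1625382    0.         279.0352902 ]
 [  0.         389.1625382  207.42016248]
 [  0.           0.           1.        ]] [[ 0.69986565 -0.71387925 -0.02375904]
 [-0.37027816 -0.33416322 -0.86673469]
 [ 0.61080451  0.61539529 -0.49820325]] [-0.41699881  0.35371788  0.68911627]
0.1 [0.13976782 0.60865436 0.221966  ] [ 1.12652843e-01  9.93634165e-01 -6.88148733e-04 -9.67647033e-05] [-0.13300312 -0.24931335  0.01091748]
```

View pics/top0.png

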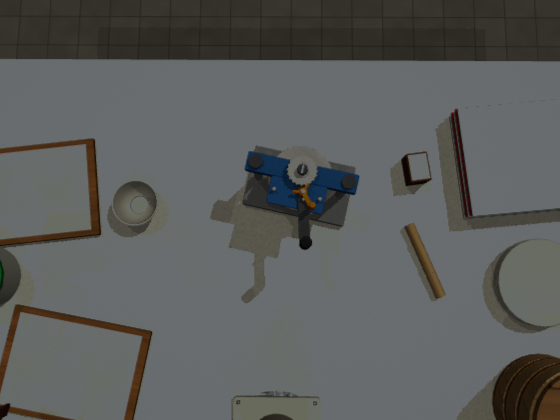

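View pics/side0.png

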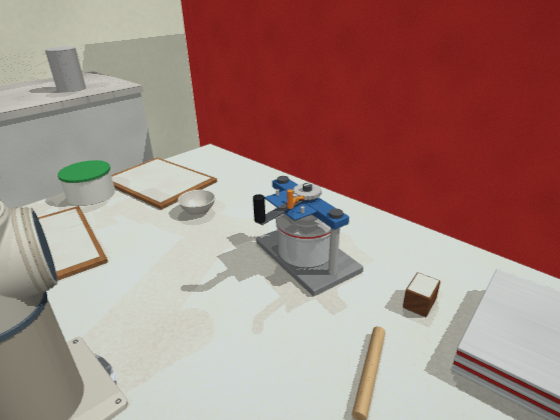

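The top view shows the screw hub near (302,170), the grip top at (306,243) and the orange tab at about (311,204), on the anticlockwise (raise) side. The block, pin and bowl are well clear. Next I measure these points.

```bash
cat > h.py <<'E'
from station import manip
import cv2,numpy as np
def ray(c,uv,z):
    d=c["R"].T@np.linalg.inv(c["intrinsics"])@np.array([*uv,1.]); o=-c["R"].T@c["t"]
    return o+d*(z-o[2])/d[2]
def proj(c,X):
    p=c["intrinsics"]@(c["R"]@np.asarray(X)+c["t"]); return p[:2]/p[2]
def blobs(m,off=(0,0),amin=8):
    n,l,s,ce=cv2.connectedComponentsWithStats(m.astype(np.uint8))
    return [(s[i].tolist(),ce[i].round(1).tolist()) for i in range(1,n) if s[i,4]>=amin]
def orange(f):
    h=cv2.cvtColor(f,cv2.COLOR_BGR2HSV); return cv2.inRange(h,(8,170,90),(25,255,255))>0
E
python3 - <<'E'
from h import *
for n,(x0,x1,y0,y1) in dict(top=(235,365,140,260),side=(235,365,165,285)).items():
    c=manip.read_camera(n); f=c["frame"]
    m=orange(f); w=np.zeros_like(m); w[y0:y1,x0:x1]=1
    print(n,"orange",blobs(m&w))
    g=f.max(2)<28; print("black",blobs(g&w,amin=15))
    b=cv2.inRange(cv2.cvtColor(f,cv2.COLOR_BGR2HSV),(100,150,60),(125,255,255))>0
    print("blue",blobs(b&w,amin=30))
    cv2.imwrite(f"pics/{n}1.png",cv2.resize(f[y0:y1,x0:x1],None,fx=5,fy=5,interpolation=cv2.INTER_CUBIC))
E
```

```text
top orange [([293, 184, 16, 10, 38], [300.1, 189.4]), ([302, 191, 13, 16, 67], [308.2, 199.9])]
black [([254, 172, 11, 5, 20], [258.8, 173.5]), ([334, 190, 13, 7, 37], [339.1, 192.4]), ([297, 194, 12, 27, 122], [302.8, 208.9]), ([300, 236, 12, 13, 124], [305.1, 242.2])]
blue [([247, 152, 50, 56, 1048], [276.4, 180.0]), ([308, 167, 51, 47, 880], [326.7, 185.2])]
side orange [([288, 190, 16, 19, 133], [292.2, 199.0])]
black [([254, 199, 11, 24, 220], [258.8, 210.4])]
blue [([265, 180, 32, 27, 333], [280.1, 192.5]), ([285, 198, 64, 31, 778], [317.3, 212.4])]
```

View pics/top1.png

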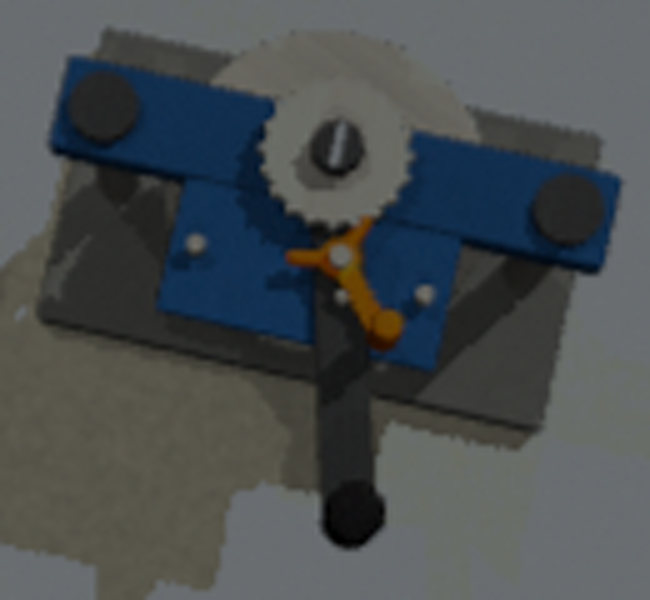

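View pics/side1.png

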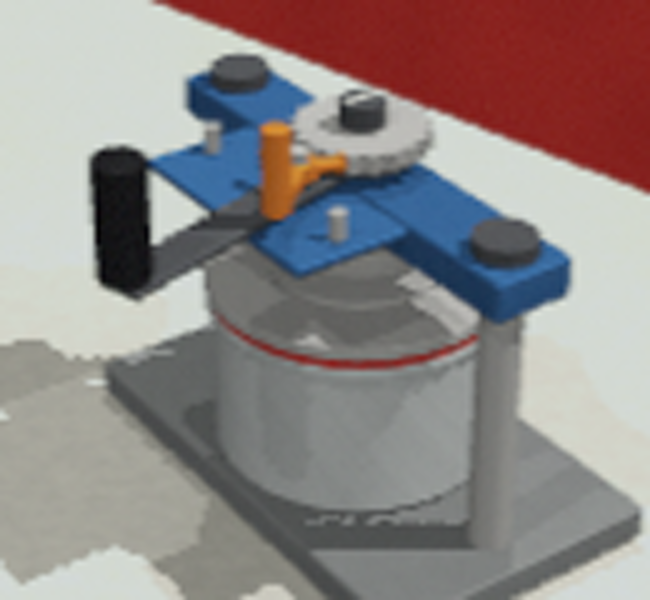

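The crops show the hub at (302.4,169), lever pivot (303.2,191.2), tab top (312.2,204.6), grip top (305.2,242), and yoke bolts (255.6,161) and (348.4,181.6). The small posts either side are the handle stops on the blue plate.

Run:
```python
from h import *
c=manip.read_camera("top");s=manip.read_camera("side")
P={k:ray(c,uv,z) for k,uv,z in [("hub",(302.4,169),.219),("pivot",(303.2,191.2),.205),("tab",(312,204.4),.241),("grip",(305.2,242.2),.253),("b1",(255.6,161),.195),("b2",(348.4,181.6),.195)]}
for k,v in P.items(): print(k,v.round(4),proj(s,v).round(1))
h=P["hub"]
for k in P: print(k,"dist hub",np.linalg.norm((P[k]-h)[:2]).round(4))
print("tab-pivot",np.linalg.norm((P["tab"]-P["pivot"])[:2]))
a=lambda v:np.arctan2(v[1],v[0])
y=a(P["b1"]-P["b2"])-np.pi/2; print("clamp yaw",y, "mid",((P["b1"]+P["b2"])/2).round(4))
ha=a(P["grip"]-h);print("handle",-(ha-(y+np.pi)),"pawl",-(a(P["tab"]-P["pivot"])-ha))
```

```text
hub [ 0.6428 -0.0548  0.219 ] [306.7 184.3]
pivot [ 0.5954 -0.0573  0.205 ] [294.2 196.7]
tab [ 0.5607 -0.0744  0.241 ] [289.3 190.4]
grip [ 0.4786 -0.0593  0.253 ] [257.3 196.5]
b1 [0.6659 0.0503 0.195 ] [282.2 177.7]
b2 [ 0.6198 -0.1595  0.195 ] [335.2 211.2]
hub dist hub 0.0
pivot dist hub 0.0474
tab dist hub 0.0844
grip dist hub 0.1642
b1 dist hub 0.1076
b2 dist hub 0.1072
tab-pivot 0.038778088455108585
clamp yaw -0.21634257484953956 mid [ 0.6428 -0.0546  0.195 ]
handle 6.039158785886774 pawl -0.4310087224638397
```

```bash
cat >> h.py <<'E'
from scipy.spatial.transform import Rotation as Ro
HUB=np.array([.6428,-.0547]); YAW=-.2163
def u(th):  # handle direction at joint angle th
    a=YAW+np.pi-th; return np.array([np.cos(a),np.sin(a)])
def tcw(th): v=u(th); return np.array([v[1],-v[0]])
def att(th,flip=1):
    y=np.array([*(flip*tcw(th)),0]); z=np.array([0,0,-1.]); return Ro.from_matrix(np.c_[np.cross(y,z),y,z]).as_quat()
def st(th=None):
    s=manip.read_state(); f=s["contact_force"]; return s["time_s"],s["ee_pos"],f,(f[:2]@tcw(th) if th is not None else 0)
E
python3 - <<'E'
from h import *
for fl in(1,-1):
  for th in(-.5,-.244,0,.5):
    p=HUB+.165*u(th); q=manip.inverse_kinematics([*p,.205],att(th,fl)); print(fl,th,p.round(3),None if q is None else np.round(q,2))
th=-.244; q=att(th,1)
j=manip.inverse_kinematics([.559,-.112,.40],q); print(np.round(j,2))
fl=1 if abs(j[5])<1.6 else -1; q=att(th,fl); print("flip",fl)
p=manip.read_state()["ee_pos"]
manip.set_gripper(0.0,20)
manip.movel([*p[:2],.36],max_speed=.25)
manip.move_ptp([.559,-.112,.36],q)
manip.movel([.559,-.112,.220],max_speed=.15)
b=st(th); print("base",b)
for y in np.arange(-.104,-.0655,.004):
    manip.movel([.559,y,.220],max_speed=.04); s=st(th); print(round(s[0],1),round(y,3),(s[2]-b[2]).round(1))
c=manip.read_camera("top"); cv2.imwrite("pics/top2.png",cv2.resize(c["frame"][130:270,220:380],None,fx=4,fy=4,interpolation=cv2.INTER_CUBIC))
E
```

```text
1 -0.5 [ 0.484 -0.101] [-0.23  0.26  1.93 -0.    0.96 -2.08]
1 -0.244 [ 0.478 -0.059] [-0.15  0.24  1.95 -0.    0.95 -1.75]
1 0 [ 0.482 -0.019] [-0.06  0.24  1.95 -0.    0.95 -1.42]
1 0.5 [0.518 0.054] [ 0.08  0.29  1.87 -0.    0.97 -0.77]
-1 -0.5 [ 0.484 -0.101] [-0.23  0.26  1.93 -0.    0.96  1.06]
-1 -0.244 [ 0.478 -0.059] [-0.15  0.24  1.95 -0.    0.95  1.39]
-1 0 [ 0.482 -0.019] [-0.06  0.24  1.95 -0.    0.95  1.72]
-1 0.5 [0.518 0.054] [ 0.08  0.29  1.87 -0.    0.97  2.37]
[-0.22  0.19  1.55 -0.    1.41 -1.82]
flip -1
base (6.3583, array([ 0.55963762, -0.11209066,  0.22085653]), array([0.53071587, 0.6002424 , 0.0700025 ]), np.float64(0.5853131856891329))
6.7 -0.104 [ 0.4 -0.9  0.3]
7.0 -0.1 [-0.4 -0.7 -0.5]
7.2 -0.096 [-0.6 -0.9  0.1]
7.5 -0.092 [-0.7 -0.3 -0.2]
7.7 -0.088 [-1.  -1.6 -0.7]
8.0 -0.084 [-1.7 -2.   0.5]
8.2 -0.08 [-1.6 -1.  -0.1]
8.5 -0.076 [ 0.5  0.3 -1.5]
8.7 -0.072 [-0.6 -1.  -0.3]
9.0 -0.068 [-0.2  0.3 -0.3]
```

View pics/top2.png

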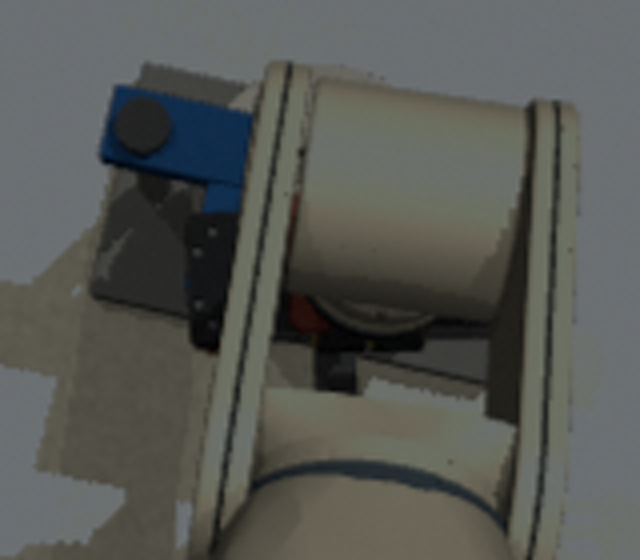

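The arm hides the lever from above. The force dropped at y≈-0.076, as it would when the lever snaps over. I'll back off and look again.

Run:
```python
from h import *
manip.movel([.559,-.085,.220],max_speed=.1)
manip.movel([.559,-.085,.33],max_speed=.25)
manip.set_gripper(.044)
manip.move_ptp([.42,-.25,.33],att(-.244,1))
c=manip.read_camera("top"); f=c["frame"]
w=np.zeros(f.shape[:2],bool); w[140:260,235:365]=1
print(manip.read_state()["time_s"],blobs(orange(f)&w))
cv2.imwrite("pics/top3.png",cv2.resize(f[140:260,235:365],None,fx=5,fy=5,interpolation=cv2.INTER_CUBIC))
```

```text
13.75 [([295, 184, 18, 25, 113], [301.5, 196.2])]
```

View pics/top3.png

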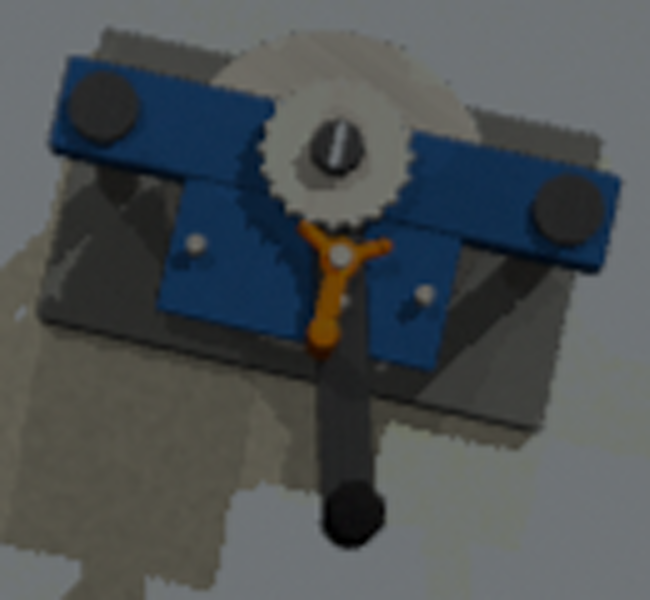

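The lever is now at lowering: the tab top is at crop (323,330), on the clockwise side, and the grip is unchanged at (351,510). Next I put the fingers loosely round the grip, click back, and make the first stroke while watching the force.

```bash
cat >> h.py <<'E'
Z=.206
def go(th,sp): manip.movel([*(HUB+.165*u(th)),Z],att(th,1),max_speed=sp)
def F(th,b,n=4):
    v=[]
    for _ in range(n): manip.dwell(.02); v.append(manip.read_state()["contact_force"])
    return -((np.mean(v,0)-b)[:2]@tcw(th))
def stroke(t0,t1,step,sp,b,stop):
    for th in np.append(np.arange(t0+step,t1-1e-6,step),t1):
        go(th,sp); f=F(th,b); print(f"t{manip.read_state()['time_s']:.1f} th{th:.2f} F{f:.1f}")
        if f>=stop: return th,f
    return t1,f
E
python3 - <<'E'
from h import *
th=-.244; p=HUB+.165*u(th)
manip.move_ptp([*p,.33],att(th,1))
manip.movel([*p,Z],max_speed=.15)
b=np.mean([manip.read_state()["contact_force"] for _ in range(1)]+[ (manip.dwell(.03),manip.read_state()["contact_force"])[1] for _ in range(5)],0)
np.save("b.npy",b); print("base",b.round(2))
manip.set_gripper(.0,5); s=manip.read_state(); print("width",s["grip_width"],s["contact_force"].round(1))
manip.set_gripper(.029,20)
for t in(-.33,-.42,-.5): go(t,.08); print(t,F(t,b).round(1))
print(stroke(-.5,.0,.1,.06,b,7.5))
E
```

```text
base [-0.24 -0.33  0.19]
width 0.02568562976420102 [-0.6 -1.   2.7]
-0.33 0.0
-0.42 -0.3
-0.5 -0.6
t18.1 th-0.40 F-0.3
t18.6 th-0.30 F-0.3
t19.1 th-0.20 F2.2
t19.6 th-0.10 F2.4
t20.1 th0.00 F2.5
(0.0, np.float64(2.535525216925168))
```

```bash
cat >> h.py <<'E'
def F(th,b,n=4):
    v=[manip.read_state()["contact_force"]]
    for _ in range(n): manip.dwell(.02); v.append(manip.read_state()["contact_force"])
    a=[-((x-b)[:2]@tcw(th)) for x in v]; print(np.round(a,1),end=" "); return np.mean(a)
E
python3 - <<'E'
from h import *
b=np.load("b.npy")
print(stroke(0,.48,.08,.05,b,6))
c=manip.read_camera("side"); cv2.imwrite("pics/side4.png",cv2.resize(c["frame"][165:285,235:365],None,fx=5,fy=5,interpolation=cv2.INTER_CUBIC))
E
```

```text
[3.  3.  2.7 3.1 2.6] t20.5 th0.08 F2.9
[2.6 3.  3.1 3.1 3.8] t21.0 th0.16 F3.1
[3.1 2.8 2.7 2.6 2.5] t21.5 th0.24 F2.7
[2.6 2.5 3.5 3.6 2.9] t22.0 th0.32 F3.0
[2.9 2.6 2.  3.2 2.5] t22.5 th0.40 F2.6
[3.7 1.8 2.7 2.8 3.1] t23.0 th0.48 F2.8
(0.48, np.float64(2.812889400286816))
```

View pics/side4.png

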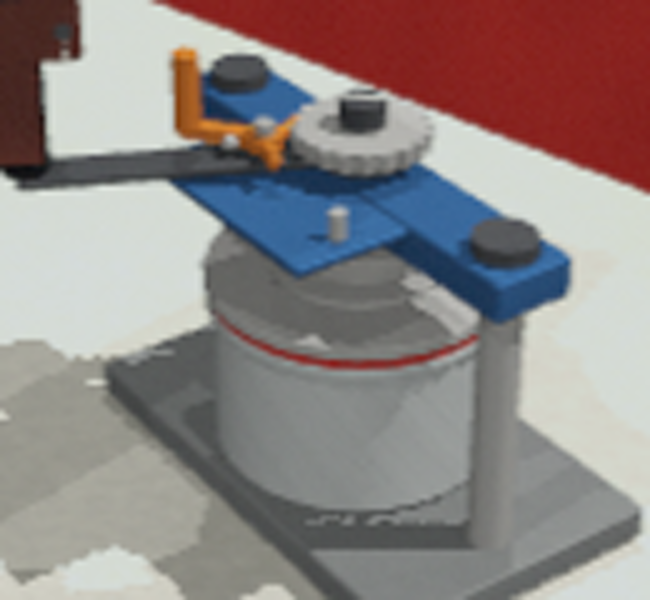

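The handle is at 0.48 with the lever still on the lowering side. The force during the drive is steady at 2.8 N when stopped, which is the free-foot level, so a stopped hand reads about 3.5 N low. A stopped target of about 7 N therefore means roughly 10 to 10.5 N in motion.

```bash
cat >> h.py <<'E'
def drive(t0,t1,b,stop):
    th=t0; f=0
    while th<t1-1e-6:
        th=min(t1,th+(.05 if f<3.9 else .02)); go(th,.05 if f<3.9 else .03); f=F(th,b); print(f"t{manip.read_state()['time_s']:.1f} th{th:.2f} F{f:.1f}")
        if f>=stop: break
    return th,f
E
python3 - <<'E'
from h import *
b=np.load("b.npy")
for t in np.arange(.36,-.51,-.12): go(t,.12)
go(-.5,.05)
print(drive(-.5,.48,b,6.8))
E
```

```text
[ 1.3  0.4 -0.   0.1 -0.5] t26.2 th-0.45 F0.3
[ 0.9  0.1  0.2 -1.1 -0.7] t26.6 th-0.40 F-0.1
[-0.3 -0.5 -0.2 -0.3 -0.4] t26.9 th-0.35 F-0.3
[-0.4 -1.1 -0.5 -1.   0.2] t27.3 th-0.30 F-0.6
[-0.3 -0.6 -0.2  0.2 -0.8] t27.7 th-0.25 F-0.3
[-0.1 -0.3  0.5  0.2 -0.4] t28.1 th-0.20 F-0.0
[2.4 2.8 2.7 1.9 2.1] t28.5 th-0.15 F2.4
[4.  2.7 2.9 2.5 2. ] t28.9 th-0.10 F2.8
[3.6 3.  2.9 2.9 1.5] t29.2 th-0.05 F2.8
[3.1 1.7 2.4 2.8 2.5] t29.6 th-0.00 F2.5
[2.9 2.9 2.7 2.5 3.7] t30.0 th0.05 F2.9
[3.9 2.7 1.9 2.8 3.6] t30.4 th0.10 F3.0
[1.8 2.2 1.8 2.  3.4] t30.8 th0.15 F2.2
[3.7 2.9 2.8 2.6 2.6] t31.2 th0.20 F2.9
[2.6 2.1 2.3 3.  3.4] t31.5 th0.25 F2.7
[3.7 2.9 3.2 3.1 2.8] t31.9 th0.30 F3.1
[3.7 3.4 2.7 3.2 3.1] t32.3 th0.35 F3.2
[3.7 4.  2.9 3.1 4.4] t32.7 th0.40 F3.6
[3.9 4.4 4.1 3.4 4.2] t33.1 th0.45 F4.0
[4.9 4.7 5.1 4.2 5.8] t33.4 th0.47 F4.9
[6.  5.6 5.8 5.6 6.6] t33.7 th0.48 F5.9
(0.48, np.float64(5.920398622411804))
```

Contact began near 0.40 rad, and the stopped reading is now 5.9 N. I'm near the end of the stroke, so I'll click back one or two teeth and finish mid-range, well clear of the handle stop.

Run:
```python
from h import *
b=np.load("b.npy")
for t in np.arange(.38,-.26,-.1): go(t,.1); print(round(t,2),end=" "); F(t,b,1); print()
th=t
while th<.2:
    th+=.02; go(th,.03); f=F(th,b); print(f"t{manip.read_state()['time_s']:.1f} th{th:.2f} F{f:.1f}")
    if f>=6.7: break
```

```text
0.38 [ 0.1 -1.2] 
0.28 [ 0.1 -1. ] 
0.18 [-0.1 -1.1] 
0.08 [-0.  -0.6] 
-0.02 [-0.  -0.2] 
-0.12 [-0.4 -0.3] 
-0.22 [-0.9 -0.9] 
[-0.2 -0.9  0.2 -0.2 -0.7] t36.4 th-0.20 F-0.4
[1.3 0.9 1.5 1.3 1.3] t36.7 th-0.18 F1.3
[5.1 5.  3.4 4.1 5.1] t37.0 th-0.16 F4.5
[5.4 5.6 4.9 5.6 5. ] t37.4 th-0.14 F5.3
[5.4 4.4 5.4 4.8 5.6] t37.7 th-0.12 F5.1
[5.4 5.2 5.3 5.6 5.8] t38.0 th-0.10 F5.5
[6.2 5.  5.6 6.  5.2] t38.3 th-0.08 F5.6
[5.8 5.4 5.3 5.6 5.9] t38.6 th-0.06 F5.6
[6.4 5.9 6.  5.5 5.9] t39.0 th-0.04 F5.9
[6.2 5.7 6.4 6.1 7. ] t39.3 th-0.02 F6.3
[6.3 6.4 5.9 6.9 6.9] t39.6 th0.00 F6.5
[6.9 5.9 6.6 7.1 6.2] t40.0 th0.02 F6.5
[6.1 6.6 6.9 6.4 6.5] t40.3 th0.04 F6.5
[7.5 7.2 7.  6.8 6. ] t40.6 th0.06 F6.9
```

Run:
```python
from h import *
b=np.load("b.npy")
for th in(.08,.10): go(th,.03); print(th,F(th,b))
manip.set_gripper(.05)
p=manip.read_state()["ee_pos"]; print(F(th,b,1))
manip.movel([*p[:2],.33],max_speed=.15)
manip.move_ptp([.42,-.25,.36],att(-.1,1))
c=manip.read_camera("top"); cv2.imwrite("pics/top5.png",cv2.resize(c["frame"][130:270,220:380],None,fx=4,fy=4,interpolation=cv2.INTER_CUBIC))
print(manip.read_state()["time_s"],manip.read_state()["contact_force"].round(1))
```

```text
[7.6 6.9 7.8 7.1 7. ] 0.08 7.293102910398831
[6.9 7.2 7.6 7.7 6.1] 0.1 7.129124433098481
[-0.1 -0.5] -0.32132574647238565
43.8417 [-0.9  0.5 -0.4]
```

View pics/top5.png

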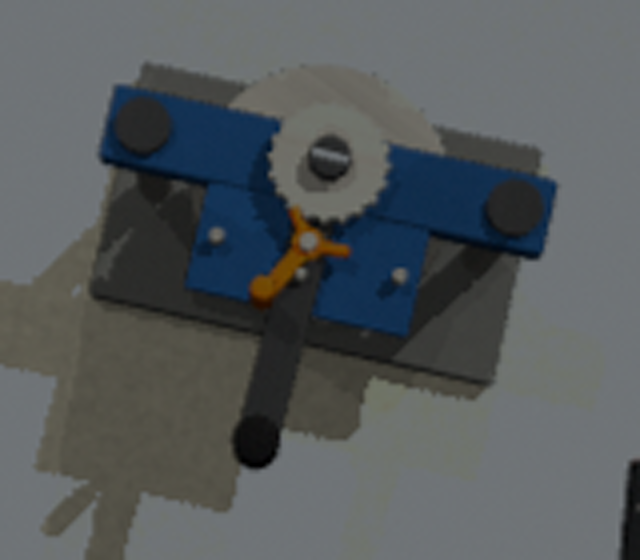

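The tab is at crop (262,290), clockwise of the handle, so the lever is still at lowering. The hub slot has turned by about 90° or more, the grip at (257,440) is free, and the robot is clear.

Run:
```python
from station import manip
manip.dwell(.3); manip.sign_off(); print(manip.read_state()["time_s"])
```

```text
the job is handed in; nothing more can be done
the job is handed in; nothing more can be done
```

I flipped the direction lever to lowering, tightened the clamp until the foot was firm on the lid, let go, moved clear and handed in. The arm was clear at 43.8 s of the 72 s allowed, and no verdict was reported.

- **Lever:** I pushed the tab over with shut fingers. Both pictures taken after the flip, including the last one after release, show it on the lowering side.
- **Tightening:** I made three driving strokes with the fingers caged loosely round the grip. The foot met the lid near the end of the second stroke, and I finished mid-range on the third.
- **Force:** The stopped hand read about 7.2 N at the end, against 2.8 N with the foot free. I estimate 10 to 10.7 N in motion, or about 120 to 140 N on the lid. I could only read the force with the hand stopped, where it read about 3.7 N low in free drive rather than the stated 2 to 3 N. Allowing for that, the estimate is at least 9 N.
- **One reading that disagreed:** Near the end of the second stroke the force rose faster than expected (4.0 to 5.9 N in about 0.03 rad). I clicked back and finished in the middle of the range, where the climb was smooth.
- **Block, rolling pin and bowl:** I kept well away from them throughout, but did not re-measure their positions at the end.

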